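Index the amber lens under the lens reader

TASK

Fit the loose handle onto the square shaft of the lens turntable, pushed fully down. Then turn the turntable until it clicks into place with the amber lens under the nose of the reader, and let go, leaving the handle on the shaft. Do not touch the lenses with the gripper, keep them lying in their places, and leave the spray can, the spectacle case and the blue tray where they are.

Things in the scene. Friction and masses are not known exactly. Their poses are not given: they have to be found in the camera images.
- reader: Fixed white lens reader, round foot 256 mm across. Origin: on the bench, on the turntable's axis. At its +y side a column (130 mm along x, y 130 to 230 mm) with a violet screen, all under 225 mm high; from it a grey arm (30 mm wide, z 100 to 124 mm) reaches in to y = 60 mm with a black nose pointing down at y = 75 mm, tip at z = 84 mm.
- read_point (a point): Point straight below the nose at the level of the turntable's top face (62 mm above the bench), 75 mm from the turntable's axis: where the amber lens's centre must come. Axes as the reader's.
- turntable (a joint): Turntable angle, rad, counter-clockwise from above, 0 at the start, stops at +-1.5. Disc 244 mm across, top 62 mm above the bench, six lens places between black pins 12 mm high. Sprung detents at 0 and +-1.047; 0.25 N m overcomes one; past half way it is pulled to the next. The amber lens starts next to the nose: turn +1.047 if it is on the reader's +x side, -1.047 if on its -x side.
- shaft_seat (a point): Centre of the top of the grey boss (56 mm across, 100 mm above the bench) at the turntable's centre, on which the seated handle rests. Turns with the turntable; z up. A steel square shaft 22 x 22 mm, sides along this point's x and y, rises 32 mm from it, then tapers for 7 mm to 15 x 15 mm.
- handle: Loose handle, about 200 g, upright on the bench. Origin: centre of its underside, z up; seated, it coincides with shaft_seat. Orange hub 50 x 50 x 47 mm with a 25 x 25 mm bore 44 mm deep, open below, 3 mm chamfer; hub and bore sides along x and y, so it fits in any of four yaws (1.5 mm play a side, 8 degrees). Black T-bar on top, 120 mm along x, 20 mm wide, 58 to 84 mm above the origin.
- handle_grip (a point): Middle of the handle's T-bar, 71 mm above the handle's origin, axes as the handle's. Pinched here from above across y, the fingertips stay just above the hub.
- lens_amber: Amber (orange) lens blank, a disc 60 mm across and 10 mm thick (domed top), 30 g, lying loose in its place on the turntable with 1.5 mm of play. Origin: centre of its underside.
- lens_green: Green lens blank, a disc 60 mm across and 10 mm thick (domed top), 30 g, lying loose in its place on the turntable with 1.5 mm of play. Origin: centre of its underside.
- lens_grey: Dark grey lens blank, a disc 60 mm across and 10 mm thick (domed top), 30 g, lying loose in its place on the turntable with 1.5 mm of play. Origin: centre of its underside.
- can: Bystander: yellow spray can, upright, 52 mm across, 150 mm high. Origin: centre of its foot.
- case: Bystander: green spectacle case, 160 x 60 x 42 mm, long side along its x. Origin: centre of its underside.
- tray: Bystander: blue open lens tray, 180 x 120 x 40 mm, long side along its x. Origin: centre of its underside.
Things that resemble listed ones, but are neither listed nor needed, are in the scene too. Of the things that look like the lens_amber, the smallest one is meant.

How it is judged:
On the way, in this order (a step that is already met when the one before it is completed fails the run):
1. the handle is fully down on the square shaft while the turntable is still in its starting detent (within 0.2 rad) (z of handle in the frame of shaft_seat below 0.004 m and horizontal distance between handle and shaft_seat below 0.004 m and angle between handle's own z axis and vertical below 0.06 rad and value of joint turntable between -0.2 and 0.2 rad), for 0.1 s.
2. the turntable is turned to the detent that brings the amber lens under the nose (horizontal distance between lens_amber and read_point below 0.008 m and (value of joint turntable between 0.9872 and 1.1072 rad or value of joint turntable between -1.1072 and -0.9872 rad)), for 0.2 s.
At the end, for the whole second after the job is handed in: Amber lens centre within 8 mm of the point below the nose; turntable within 0.06 rad of that detent and still; handle upright on the shaft, underside under 4 mm above the boss, within 4 mm of the axis, still; all three lenses flat on the turntable (all of step 2 and z of handle in the frame of shaft_seat below 0.004 m and horizontal distance between handle and shaft_seat below 0.004 m and angle between handle's own z axis and vertical below 0.06 rad and velocity of joint turntable between -0.05 and 0.05 rad/s and linear speed of handle below 0.02 m/s and angle between each of lens_amber, lens_green, lens_grey's own z axis and vertical below 0.1 rad and height (world z) of lens_amber between 0.058 and 0.068 m and height (world z) of lens_green between 0.058 and 0.068 m and height (world z) of lens_grey between 0.058 and 0.068 m); the robot touches nothing.
It fails at once if the fingers touch a lens (contact force between the fingers and lens_amber above 1 N or contact force between the fingers and lens_green above 1 N or contact force between the fingers and lens_grey above 1 N).
It fails at once if the spray can is moved by more than 20 mm (distance of can from where it was at the start of the episode above 0.02 m).
It fails at once if the spectacle case is moved by more than 20 mm (distance of case from where it was at the start of the episode above 0.02 m).
It fails at once if the blue tray is moved by more than 20 mm (distance of tray from where it was at the start of the episode above 0.02 m).
It also fails if it takes over 50 s, if anything falls off the work surface, if the arm or the gripper's body presses on something with over 40 N, if the wrist force passes 120 N, or if a joint passes its speed limit or range.

ROBOT

A 7-joint arm with a two-finger parallel gripper is mounted at the origin on the work surface. World frame = base frame: x ahead of the robot, y to its left, z up, the work surface at z = 0. Lengths are in m, angles in rad, forces in N, time in s.
With the tool pointing down it reaches from about 0.4 to 0.85 m from the base axis. Payload 10.4 kg.
Tool frame: the origin (TCP) lies between the finger pads; the fingertips stand 19 mm ahead of it and the grasp point (between the pads) is the TCP (manip.tips_ahead is the distance from the TCP to the fingertips, in m); z points along the fingers, y is the line along which they close (so a half turn about z gives the same grasp; the last joint's range is limited). The gripper opens to 85 mm and grips with 20 to 120 N. Pads are 22 mm wide; open, the fingers measure 114 mm over their backs; the gripper's body (76 mm by 85 mm) begins 54 mm behind the grasp point. The pads swing forward as they close: fully open they stand 13 mm farther back than shut.
Start: joints at [-1.253, 0.332, -0.065, 1.46, 0.022, 1.35, -0.088], TCP at [0.209, 0.589, 0.25] pointing down, gripper open.
Joint ranges: [-2.6, 2.6], [-0.5, 2.12], [-1.47, 1.34], [0.16, 2.42], [-1.27, 4.41], [0.06, 2.06], [-2.6, 2.6]. Speed limits (rad/s): [2.22, 2.22, 2.79, 2.79, 3.14, 3.14, 3.14].

INTERFACE

Orientations are given as a unit quaternion [x, y, z, w].
In Python, from workcell import manip, viewer gives the robot as it stands.
- The arm moves only by the tool arm_command, never from a script. Its argument "series" is text: rows parted by semicolons, each of 5 numbers parted by spaces: the closure, from 0 (fully open) to 1 (shut), then the shift along the tool's x, y, z normalised to -1 to 1, where 1 is 0.4 m, then the turn about the tool's z normalised to -1 to 1, where 1 is 180 degrees. In form: jaw tx ty tz spin; .... A call has exactly 10 rows; each row shifts and turns the commanded pose from where the row before left it, along the tool's axes as they then stand; what a row does not reach is not made up. A row lasts 1/8 s, in which the tool goes at most 62.5 mm and 10.7 degrees, less where a joint would pass 70% of its speed; a pose out of reach is approached as far as the arm can. A call with a number of a shift or a turn outside -1 to 1 is refused whole. A call with a gripper value outside its range is refused whole. The fingers move at their own pace and stop on an object; "newtons" is the grip in N (left out, the last holds). Time passes only in rows, so rows that do not move let the fingers close, or fill a call up. It gives the time, the measured TCP pose, the force, the opening and the grip force at its end, in the units of the state.
- manip.get_obs(): the state, without advancing time (a new reading comes with each control period).
- viewer.camera(name): name is "scene" or "top" or "wrist"; returns a dict with "pixels" (420x560x3 uint8, red, green, blue), "intrinsics" (3x3 intrinsics, pixels), "extrinsics" (4x4, takes a point from world to camera coordinates). Camera axes: x right, y up, looking along -z (the intrinsics and any distortion apply to the point x, -y, -z); pixel columns grow to the right and rows downward; lengths in m; the calibration is good to about 2 mm. A picture is of the moment at which its call begins. There is no depth.
- manip.hand_in(): hands the job in; it is judged then, once.
The state is a dict: "clock": time; "joint_pos": joint angles; "joint_velocities": joint speeds; "tau": joint torques, N m; "position": TCP position; "ee_rot": TCP orientation; "ft_force": force on the tool from outside, world axes, zero at the start; "torque": the same for the moment, N m; "grip_width": opening from 0.0 (shut) to 1.0 (fully open); "grasp_force": force on a finger pad.
Only numpy, scipy, OpenCV 4.12 (cv2) and the standard library are available. Lean on these libraries where they do the work, as an engineer would, in place of code of your own. Each camera call takes 0.05 s, during which the arm holds its last target. There are 200 camera calls.

## Working session

There is one attempt and no reset: what is moved stays moved. The work goes in short steps, Python scripts to look and compute and a tool call to move; the robot and the scene stay as the last step left them, time stands still between calls to the robot, and variables do not carry over. Pictures are saved under pics/ and viewed, at most 13 in all, crops included, and the job is handed in when it is done.

Besides the shell and the picture viewer there is one more tool, called after ">>>" in YAML: its name, and indented under it one key for each argument. arm_command: Moves the arm, as the interface text tells. Scaled input: -1 to 1 covers 0.4 m each way for a shift and 180 degrees each way for a turn. Its arguments: {"type":"object","properties":{"series":{"type":"string"},"newtons":{"type":"number"}},"required":["series"]}

```bash
ls; mkdir -p pics
python3 - <<'E'
from workcell import manip, viewer
import cv2,numpy as np,pickle
d={}
for n in ("scene","top"):
    c=viewer.camera(n); d[n]=c; cv2.imwrite(f"pics/{n}0.png",c["pixels"][:,:,::-1])
    print(n,c["intrinsics"],c["extrinsics"],[k for k in c])
pickle.dump(d,open("d0.pkl","wb"))
print(manip.get_obs())
E
```

```text
pics
scene [[528.73269602   0.         293.42994451]
 [  0.         528.73269602 209.80570607]
 [  0.           0.           1.        ]] [[ 0.62279954  0.78233946 -0.00810624 -0.24258865]
 [-0.44248139  0.36075459  0.82101544  0.21365596]
 [ 0.64523713 -0.50774118  0.57084844 -1.67805087]
 [ 0.          0.          0.          1.        ]] ['pixels', 'intrinsics', 'extrinsics']
top [[546.31456108   0.         273.4217986 ]
 [  0.         546.31456108 207.03014432]
 [  0.           0.           1.        ]] [[-0.01165179 -0.99968184 -0.02237097 -0.11893939]
 [ 0.98652053 -0.01514457  0.16293521 -0.58916923]
 [-0.16322217 -0.02017093  0.98638312 -1.26457534]
 [ 0.          0.          0.          1.        ]] ['pixels', 'intrinsics', 'extrinsics']
{'clock': 0.1, 'joint_pos': array([-1.25262298,  0.33278394, -0.06468618,  1.46084356,  0.02158415,
        1.34989935, -0.08850595]), 'joint_velocities': array([-3.24398423e-04, -2.60440068e-03,  2.01839519e-03, -9.40414700e-04,
       -9.00201740e-05,  1.59057333e-04, -6.13843904e-04]), 'tau': array([ 1.03554201e-03, -6.26750135e+01,  4.89159452e-02, -3.92428458e+01,
        1.63305074e-02,  6.81694335e-03,  1.03300536e-05]), 'position': array([0.20878735, 0.58877032, 0.24961746]), 'ee_rot': array([ 1.69565164e-01,  9.85518783e-01, -6.14264488e-04, -8.27657596e-05]), 'ft_force': array([-0.05815428, -0.8582613 , -0.01849005]), 'torque': array([ 0.0474368 , -0.00914791, -0.02003095]), 'grasp_force': 0.0, 'grip_width': 0.9999806882495063}
```

View pics/top0.png

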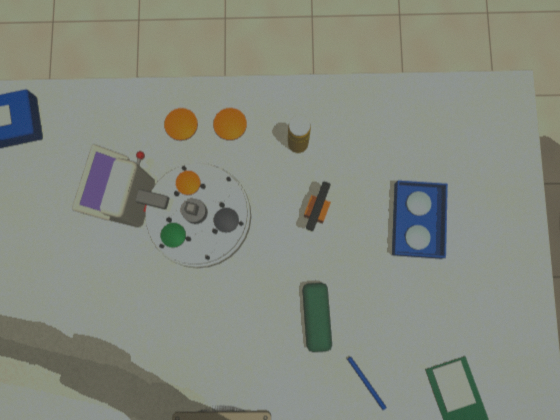

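View pics/scene0.png

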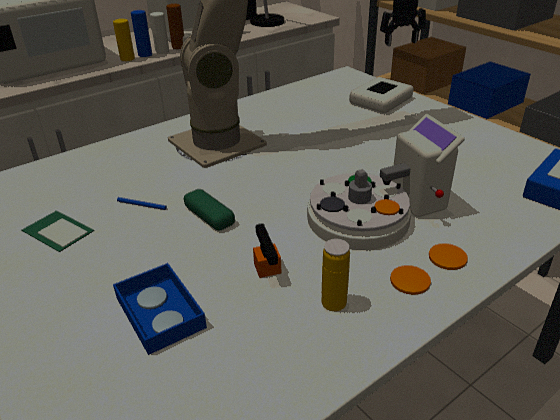

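Candidates for the amber lens in the top view are the orange discs at (188,182), (181,124) and (230,124). The first is the smallest and lies on the turntable, so it fits the description. The crop will confirm this. It is on the reader's +x side (image up, with the nose to the left), so the turn is +1.047.

```bash
cat > h.py <<'E'
import numpy as np,cv2
def ray(c,u,v):
    K,E=c["intrinsics"],c["extrinsics"];R,t=E[:3,:3],E[:3,3]
    d=np.array([(u-K[0,2])/K[0,0],-(v-K[1,2])/K[1,1],-1.]);return -R.T@t,R.T@d
def plane(c,u,v,z):
    o,d=ray(c,u,v);return o+d*(z-o[2])/d[2]
def proj(c,p):
    K,E=c["intrinsics"],c["extrinsics"];q=E[:3,:3]@np.asarray(p)+E[:3,3]
    return np.array([K[0,0]*q[0]/-q[2]+K[0,2],K[1,1]*-q[1]/-q[2]+K[1,2]])
def blobs(c,lo,hi,amin=60):
    hsv=cv2.cvtColor(c["pixels"],cv2.COLOR_RGB2HSV);m=cv2.inRange(hsv,np.array(lo),np.array(hi))
    n,l,s,ce=cv2.connectedComponentsWithStats(m)
    return [(s[i,4],ce[i],l==i) for i in range(1,n) if s[i,4]>=amin]
E
python3 - <<'E'
import pickle;from h import *
d=pickle.load(open("d0.pkl","rb"));c=d["top"]
for nm,lo,hi,z in (("orange",(4,150,120),(18,255,255),.07),("green",(45,100,50),(80,255,255),.07),("dark",(0,0,0),(180,90,75),.07)):
    for a,ce,m in blobs(c,lo,hi):
        if 100<ce[0]<360 and 90<ce[1]<300:
            cn=max(cv2.findContours(m.astype(np.uint8),0,1)[0],key=len)
            print(nm,a,ce.round(1),plane(c,*ce,z)[:2].round(4),[np.round(x,1) for x in cv2.minAreaRect(cn)], plane(c,*ce,.084)[:2].round(4))
a=cv2.resize(c["pixels"][145:285,135:345],None,fx=3.8,fy=3.8,interpolation=2)
cv2.imwrite("pics/crop.png",np.clip(a[:,:,::-1]*1.3,0,255))
E
```

```text
orange 627 [179.1 121.8] [0.7972 0.0994] [array([180.5, 124. ]), array([30., 31.]), np.float64(90.0)] [0.7925 0.0966]
orange 628 [228.3 121.4] [ 0.7957 -0.0204] [array([229.5, 123.5]), array([31., 31.]), np.float64(90.0)] [ 0.7911 -0.0219]
orange 326 [186.1 180.8] [0.6503 0.0802] [array([187.3, 182.3]), array([21.9, 22.6]), np.float64(45.0)] [0.6473 0.0777]
orange 103 [323.7 210.2] [ 0.5742 -0.2454] [array([323.6, 210.4]), array([ 5.1, 19.4]), np.float64(20.6)] [ 0.572  -0.2444]
green 446 [172.6 234.8] [0.5214 0.1102] [array([172.5, 234.5]), array([23., 23.]), np.float64(90.0)] [0.5197 0.1073]
dark 395 [317.4 205.9] [ 0.5847 -0.231 ] [array([317.8, 205.8]), array([ 9.5, 50.3]), np.float64(22.5)] [ 0.5824 -0.2302]
dark 334 [224.8 218.4] [ 0.5584 -0.0125] [array([226.3, 219.1]), array([22.8, 24.6]), np.float64(63.4)] [ 0.5564 -0.014 ][ WARN:0@0.112] global loadsave.cpp:1063 imwrite_ Unsupported depth image for selected encoder is fallbacked to CV_8U.
```

View pics/crop.png

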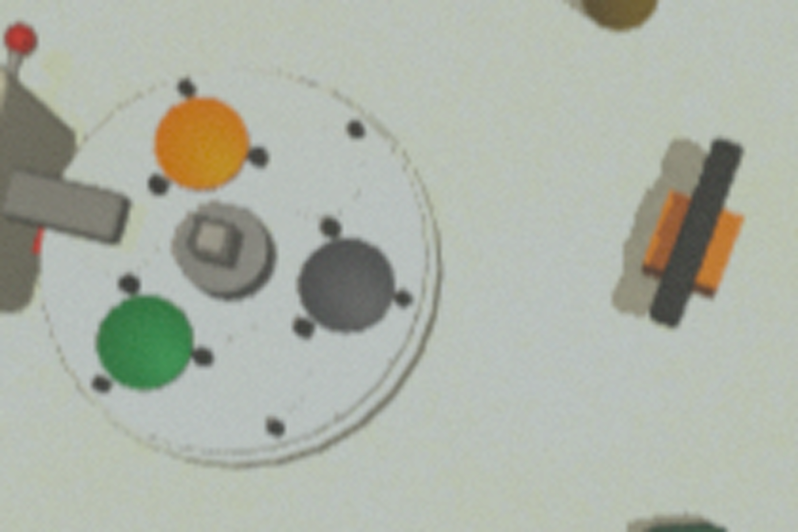

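The crop shows the amber lens on the turntable at about (188,182.5), green at (173,235) and grey at (226,219.5). The shaft is near (190.5,208). The handle bar is centred at about (318,206), running from lower left to upper right. The amber lens is confirmed: about 22 px across, against 30 px for the two loose discs.

Run:
```python
import pickle;from h import *
from scipy.optimize import least_squares
d=pickle.load(open("d0.pkl","rb"));c=d["top"]
L=np.array([plane(c,u,v,.066)[:2] for u,v in ((188.1,182.6),(173.1,235),(226.1,219.6))])
r=least_squares(lambda p:np.hypot(*(L-p).T)-.075,L.mean(0)).x
print("axis",r,np.hypot(*(L-r).T),np.degrees(np.arctan2(*(L-r).T[::-1])))
for z in(.1,.139): print(z,proj(c,[*r,z]),proj(d["scene"],[*r,z]))
for n,cc in d.items():
  for a,ce,m in blobs(cc,(0,0,0),(180,110,60),100):
    cn=max(cv2.findContours(m.astype(np.uint8),0,1)[0],key=len);R=cv2.minAreaRect(cn)
    print(n,a,ce.round(1),R) if 220<ce[0]<340 and 180<ce[1]<280 else 0
R=((318.3,206.0),22.5)
p=plane(c,318.0,205.9,.084);print("bar",p,proj(d["scene"],p))
th=np.radians(90+22.5);v=np.array([np.cos(th),np.sin(th)])
a=plane(c,*(np.array([318,205.9])-25*v),.084);b=plane(c,*(np.array([318,205.9])+25*v),.084)
print(a,b,np.degrees(np.arctan2(*(a-b)[:2][::-1])),np.linalg.norm(a-b))
for n,u,v in(("can",299,145),("case",317,318),("tray",420,219)):print(n,plane(c,u,v,.03))
print("col",plane(c,105,185,.2))
```

```text
axis [0.57437791 0.0572888 ] [0.07474833 0.07474427 0.07474906] [  14.59864006  135.32601531 -104.23167476]
0.1 [193.20214134 210.10986878] [359.19581217 184.07119895]
0.139 [190.28764496 207.36679252] [360.22748241 170.14898568]
scene 339 [331.9 203.6] ((332.0, 201.5), (19.0, 30.0), 90.0)
scene 207 [265.7 243. ] ((265.569580078125, 243.7809600830078), (42.359527587890625, 11.702716827392578), 68.96248626708984)
top 341 [317.3 206.1] ((317.189208984375, 205.71385192871094), (7.9322123527526855, 48.70267868041992), 19.44003677368164)
bar [ 0.58245983 -0.23148144  0.084     ] [264.7728657  237.06899605]
[ 0.63699106 -0.25523647  0.084     ] [ 0.52864116 -0.20803681  0.084     ] -23.539027586687386 0.11818420869994818
can [ 0.74501229 -0.19168597  0.03      ]
case [ 0.32454541 -0.22583777  0.03      ]
tray [ 0.55567806 -0.47932914  0.03      ]
col [0.61565725 0.23093645 0.2       ]
```

>>> arm_command:
  series: "0 -0.078 -0.081 -0.0075 0;0 -0.078 -0.081 -0.0075 0;0 -0.078 -0.081 -0.0075 0;0 -0.078 -0.081 -0.0075 0;0 -0.078 -0.081 -0.0075 0;0 -0.078 -0.081 -0.0075 0;0 -0.078 -0.081 -0.0075 0;0 -0.078 -0.081 -0.0075 0;0 -0.078 -0.081 -0.0075 0;0 -0.078 -0.081 -0.0075 0"
  newtons: 60

```text
clock: 1.35
position: [0.3949, 0.1779, 0.2802]
ee_rot: [0.17, 0.986, 0.0, -0.0]
ft_force: [0.1, 0.4, -0.0]
grip_width: 0.997
grasp_force: 0.0
```

>>> arm_command:
  series: "0 -0.078 -0.081 0 0;0 -0.078 -0.081 0 0;0 -0.078 -0.081 0 0;0 -0.078 -0.081 0 0;0 -0.078 -0.081 0 0;0 -0.078 -0.081 0 0;0 -0.078 -0.081 0 0;0 -0.078 -0.081 0 0;0 -0.078 -0.081 0 0;0 -0.078 -0.081 0 0"

```text
clock: 2.6
position: [0.581, -0.2312, 0.2799]
ee_rot: [0.169, 0.986, 0.0, -0.0]
ft_force: [-0.1, 0.2, 0.7]
grip_width: 0.997
grasp_force: 0.0
```

>>> arm_command:
  series: "0 0 0 0 0.055;0 0 0 0 0.055;0 0 0 0 0.055;0 0 0 0 0.055;0 0 0 0 0.055;0 0 0 0 0.055;0 0 0 0 0.055;0 0 0 0 0.055;0 0 0 0 0.055;0 0 0 0 0.055"

```text
clock: 3.85
position: [0.5803, -0.23, 0.2799]
ee_rot: [0.861, 0.509, -0.0, -0.0]
ft_force: [0.1, 0.7, 0.1]
grip_width: 0.998
grasp_force: 0.0
```

>>> arm_command:
  series: "0 0 0 0 0.055;0 0 0 0 0.055;0 0 0 0 0.055;0 0 0 0 0.055;0 0 0 0 0.055;0 0 0 0 0.055;0 0 0 0 0.055;0 0 0 0 0.0483;0 0 0 0 0;0 0 0 0 0"

```text
clock: 5.1
position: [0.5804, -0.2301, 0.2801]
ee_rot: [0.99, -0.142, -0.0, -0.0]
ft_force: [-0.2, 0.2, 0.3]
grip_width: 1.002
grasp_force: 0.0
```

Run:
```python
from workcell import manip, viewer
import cv2,numpy as np,pickle
c=viewer.camera("wrist"); pickle.dump(c,open("w1.pkl","wb")); cv2.imwrite("pics/w1.png",c["pixels"][:,:,::-1])
s=manip.get_obs();print(s["clock"],s["position"],s["ee_rot"],s["joint_pos"])
```

```text
5.15 [ 0.58038974 -0.23015894  0.28017178] [ 9.89833068e-01 -1.42233900e-01 -8.04482547e-05 -8.93451794e-05] [-0.54543618  0.61870964  1.30251995  1.46435597 -0.59501182  1.50466068
 -1.11147437]
```

View pics/w1.png

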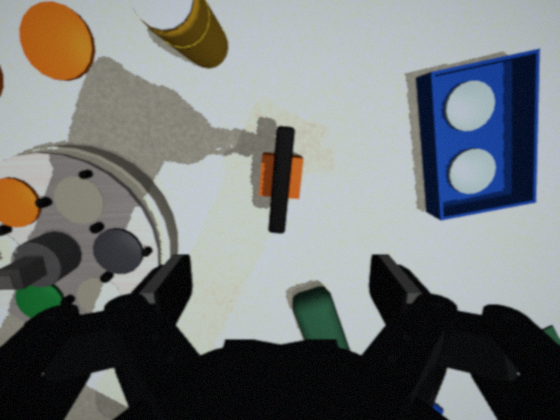

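The wrist view shows the handle bar from (285,127) to (277,233), with the orange hub behind it. The shaft is at the lower left, around (30,265). I'll measure the bar now.

Run:
```python
import pickle;from h import *
c=pickle.load(open("w1.pkl","rb"))
for a,ce,m in blobs(c,(0,0,0),(180,255,45),300):
  if 250<ce[0]<310 and 150<ce[1]<210:
    R=cv2.minAreaRect(max(cv2.findContours(m.astype(np.uint8),0,1)[0],key=len));b=cv2.boxPoints(R);print(a,R)
    b=b[np.argsort(b[:,1])];t,l=b[:2].mean(0),b[2:].mean(0);P,Q=plane(c,*t,.084),plane(c,*l,.084)
    print("top",P,Q,(P+Q)/2,np.linalg.norm(P-Q),np.degrees(np.arctan2(*(P-Q)[:2][::-1])))
    print(plane(c,*ce,.084))
for a,ce,m in blobs(c,(4,150,100),(18,255,255),60):
  print(a,ce.round(1))
```

```text
1639 ((281.3164367675781, 179.19203186035156), (18.026330947875977, 104.77945709228516), 3.900493860244751)
top [ 0.64235599 -0.25416111  0.084     ] [ 0.53425415 -0.21454864  0.084     ] [ 0.58830507 -0.23435487  0.084     ] 0.11513103570009067 -20.1246789369833
[ 0.5924432  -0.23494801  0.084     ]
4355 [55.9 40.5]
432 [265.5 175.3]
433 [295. 177.]
1550 [ 16.6 203.1]
```

>>> arm_command:
  series: "0 0.0155 0.003 0.05 0;0 0 0 0.05 0;0 0 0 0.05 0;0 0 0 0.05 0.0283;0 0 0 0 0;0 0 0 0 0;0 0 0 0 0;0 0 0 0 0;0 0 0 0 0;0 0 0 0 0"

```text
clock: 6.4
position: [0.5861, -0.2332, 0.2004]
ee_rot: [0.982, -0.187, 0.0, -0.0]
ft_force: [-0.2, 0.3, -1.0]
grip_width: 1.004
grasp_force: 0.0
```

Run:
```python
from workcell import manip, viewer
import pickle;from h import *
c=viewer.camera("wrist"); pickle.dump(c,open("w2.pkl","wb")); cv2.imwrite("pics/w2.png",c["pixels"][:,:,::-1])
E=c["extrinsics"];print("cam",-E[:3,:3].T@E[:3,3])
s=manip.get_obs();print(s["clock"],s["position"],s["ee_rot"],s["joint_pos"])
for a,ce,m in blobs(c,(0,0,0),(180,255,50),300):
    R=cv2.minAreaRect(max(cv2.findContours(m.astype(np.uint8),0,1)[0],key=len));b=cv2.boxPoints(R);print(a,ce,R)
    if a<20000:
        b=b[np.argsort(b[:,1])];t,l=b[:2].mean(0),b[2:].mean(0);P,Q=plane(c,*t,.084),plane(c,*l,.084)
        print("top",P,Q,(P+Q)/2,np.linalg.norm(P-Q),np.degrees(np.arctan2(*(P-Q)[:2][::-1])))
```

```text
cam [ 0.64675261 -0.25855242  0.3231955 ]
6.45 [ 0.58603804 -0.23310057  0.20033075] [ 9.82279281e-01 -1.87423076e-01  2.80864803e-05 -6.10307889e-05] [-0.52354211  0.69511453  1.25464412  1.55753283 -0.6687429   1.38074968
 -1.15511406]
3588 [461.61984392 134.25613155] ((461.0530090332031, 138.25381469726562), (183.57257080078125, 22.45258331298828), 82.81573486328125)
top [ 0.65393071 -0.39366303  0.084     ] [ 0.50869741 -0.37987182  0.084     ] [ 0.58131406 -0.38676742  0.084     ] 0.14588663482849754 -5.4244870573508726
2931 [278.52678267 199.45172296] ((278.5, 201.5), (135.0, 25.0), 90.0)
top [ 0.64280975 -0.25522227  0.084     ] [ 0.5349779  -0.21233822  0.084     ] [ 0.58889383 -0.23378025  0.084     ] 0.1160463316477955 -21.687405761731984
976 [525.11577869 209.04303279] ((525.12158203125, 208.95242309570312), (13.80885124206543, 73.7144775390625), 74.96218872070312)
top [ 0.50786988 -0.45326085  0.084     ] [ 0.51299307 -0.39521067  0.084     ] [ 0.51043148 -0.42423576  0.084     ] 0.05827581231340172 -95.04354252672256
56174 [272.72170399 358.42030121] ((279.5, 337.0), (164.0, 559.0), 90.0)
```

View pics/w2.png

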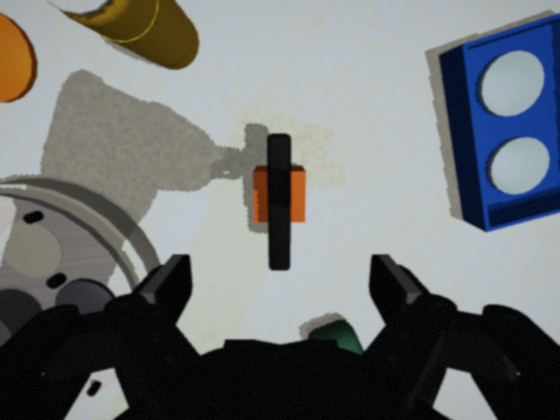

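>>> arm_command:
  series: "0 0 0 0.06 0;0 0 0 0.06 0;0 0 0 0.06 0;0 0 0 0.06 0;0 0 0 0.06 0;0 0 0 0.0225 0;0 0 0 0 0;0 0 0 0 0;1 0 0 0 0;1 0 0 0 0"
  newtons: 60

```text
clock: 7.7
position: [0.5863, -0.2331, 0.0717]
ee_rot: [0.982, -0.187, 0.0, -0.0]
ft_force: [0.0, 0.1, -0.1]
grip_width: 0.604
grasp_force: 0.0
```

>>> arm_command:
  series: "1 0 0 0 0;1 0 0 0 0;1 0 0 0 0;1 0 0 0 0;1 0 0 -0.05 0;1 0 0 -0.07 0;1 0 0 -0.07 0;1 0 0 -0.07 0;1 0 0 0 0;1 0 0 0 0"

```text
clock: 8.95
position: [0.5858, -0.2329, 0.1748]
ee_rot: [0.982, -0.187, -0.0, -0.0]
ft_force: [-0.2, 0.9, -2.8]
grip_width: 0.228
grasp_force: 61.0
```

>>> arm_command:
  series: "1 0 0 -0.067 0;1 0 0 -0.067 0;1 0 0 -0.066 0;1 -0.04 -0.083 0 0;1 -0.04 -0.083 0 0;1 -0.04 -0.083 0 0;1 -0.04 -0.083 0 0;1 -0.036 -0.083 0 0;1 0 0 0 0;1 0 0 0 0"

```text
clock: 10.2
position: [0.5738, -0.0503, 0.2547]
ee_rot: [0.982, -0.188, -0.0, 0.0]
ft_force: [0.5, -0.7, -1.3]
grip_width: 0.223
grasp_force: 60.9
```

Run:
```python
from workcell import manip, viewer
import pickle;from h import *
D={}
for n in("wrist","top"):
  c=viewer.camera(n);D[n]=c
pickle.dump(D,open("d3.pkl","wb"))
s=manip.get_obs();print(s["clock"],s["position"],s["ee_rot"],s["joint_pos"])
print([proj(D["wrist"],[.5744,.0573,z]) for z in(.1,.139)])
t=D["top"]["pixels"][150:260,140:300]
a=np.hstack([cv2.resize(t,None,fx=3.4,fy=3.4,interpolation=2)[:374,:544]])
w=D["wrist"]["pixels"]
cv2.imwrite("pics/t3.png",np.clip(a[:,:,::-1]*1.2,0,255).astype(np.uint8));cv2.imwrite("pics/w3.png",np.clip(w[:,:,::-1]*1.4,0,255).astype(np.uint8))
```

```text
10.3 [ 0.57392106 -0.05118332  0.25500553] [ 9.82087474e-01 -1.88425323e-01 -2.11178887e-04  2.17331854e-04] [-0.96118979  0.48193508  1.30513445  1.6343655  -0.47125564  1.39243369
 -1.54789491]
[array([178.60769628, 236.50290756]), array([163.76377927, 252.44807093])]
```

View pics/w3.png

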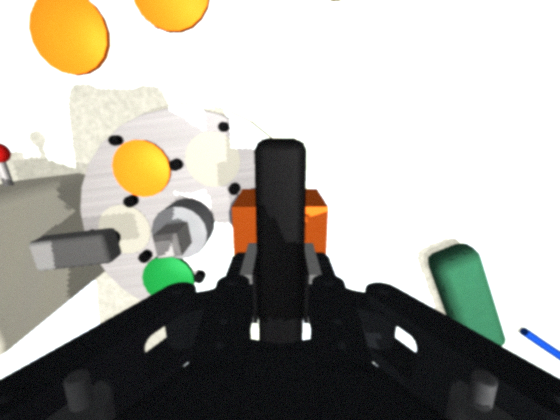

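View pics/t3.png

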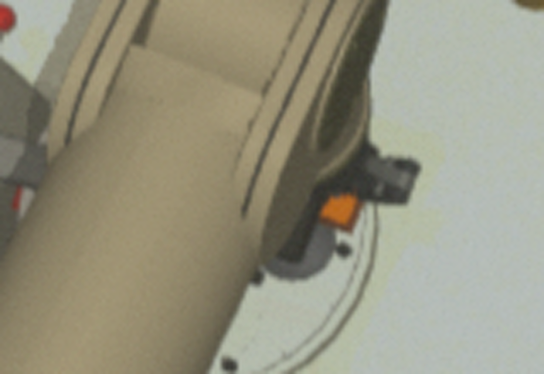

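The wrist view shows the handle held, with the bar's far end at (280,142) and the hub at 234–326 px. The boss is near (184,228), the shaft near (172,243), amber at (141,167) and green at (168,278). In the top view the arm hides the shaft. I'll measure the axis and handle with the wrist camera and compare with the top view.

Run:
```python
import pickle;from h import *
from scipy.optimize import least_squares
D=pickle.load(open("d3.pkl","rb"));c=D["wrist"]
L=[]
for nm,lo,hi in (("o",(4,130,60),(20,255,255)),("g",(45,90,30),(85,255,255))):
  for a,ce,m in blobs(c,lo,hi,500):
    if 100<ce[0]<200 and 130<ce[1]<300:
      cn=max(cv2.findContours(m.astype(np.uint8),0,1)[0],key=len);e=cv2.fitEllipse(cv2.convexHull(cn));p=plane(c,*e[0],.066);L.append(p[:2]);print(nm,a,ce,e,p)
L=np.array(L[:2])
x=least_squares(lambda p:np.hypot(*(L-p).T)-.075,[.574,.057]).x;print("axis wrist",x,[proj(c,[*x,z]).round(1) for z in(.1,.139)])
# handle in tool frame: bar far end & hub
a=np.radians(-21.7);ex=np.array([np.cos(a),np.sin(a),0]);T=np.array([.5739,-.0512,.255])
for e in(-.004,0,.004): 
  q=lambda X,y,z:proj(c,T+ex*(e+X)+np.array([ex[1],-ex[0],0])*y+[0,0,z]).round(1)
  print(e,"barend",q(.06,0,.013),"hubtop far edge",q(.025,-.025,-.024),q(.025,.025,-.024),"hub bottom far",q(.025,-.025,-.071))
w=c["pixels"]
g=cv2.cvtColor(w,cv2.COLOR_RGB2GRAY)
print(g[130:160,280],w[180:220,245].tolist()[::2])
A=cv2.resize(w[190:300,100:250],None,fx=5,fy=5,interpolation=2)
B=cv2.resize(w[130:250,225:335],None,fx=4.5,fy=4.5,interpolation=2)
B=cv2.copyMakeBorder(B,0,10,0,0,0)
A=A[:550];H=np.zeros((550,500,3),np.uint8);H[:540,:495]=B[:540]
cv2.imwrite("pics/c3.png",np.clip(cv2.resize(A,(750,550))[:,:,::-1]*1.6,0,255).astype(np.uint8))
```

```text
o 2583 [140.95005807 167.69725126] ((140.9052734375, 167.78131103515625), (54.4119873046875, 60.52642059326172), 131.73263549804688) [0.65046699 0.07562889 0.066     ]
g 1353 [166.07021434 273.99482631] ((167.92050170898438, 278.400146484375), (44.45550537109375, 51.58530044555664), 102.80823516845703) [0.52501574 0.10870622 0.066     ]
axis wrist [0.57814425 0.05576888] [array([178.3, 232.7]), array([163.3, 248.1])]
-0.004 barend [279.6 154.4] hubtop far edge [231.3 216.6] [328.1 216.7] hub bottom far [242.5 196.2]
0 barend [279.6 143.1] hubtop far edge [231.  209.1] [328.5 209.3] hub bottom far [242.3 190.3]
0.004 barend [279.6 131.7] hubtop far edge [230.6 201.6] [328.8 201.7] hub bottom far [242.1 184.4]
[236 237 237 237 237 236 234 215 139  52  12  15  16  16  19  20  22  25
  23  27  28  34  35  33  33  34  31  27  31  31] [[149, 145, 143], [154, 152, 147], [154, 151, 148], [153, 146, 145], [134, 123, 120], [91, 46, 28], [90, 42, 16], [89, 40, 14], [90, 41, 17], [86, 35, 10], [87, 38, 9], [88, 39, 12], [90, 39, 13], [111, 51, 17], [145, 65, 20], [149, 68, 22], [149, 67, 23], [147, 67, 20], [147, 65, 22], [149, 68, 23]]
```

View pics/c3.png

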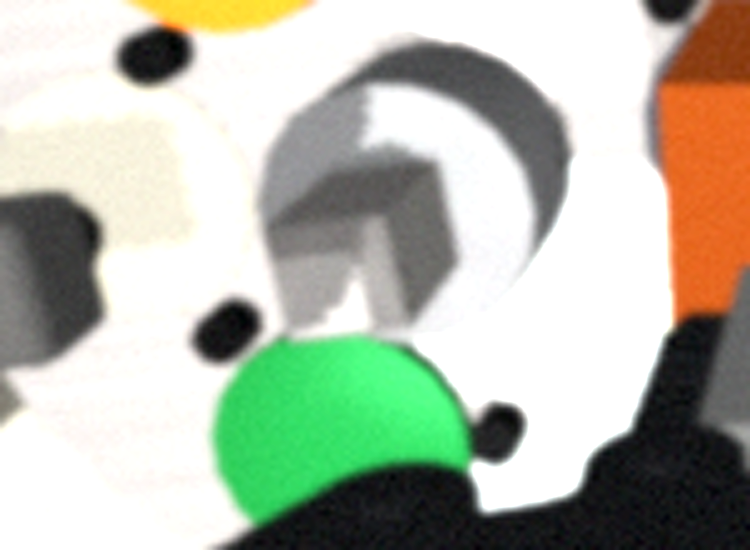

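The crop shows the boss's top ellipse centred near crop (394,208), which is image (179,231.6), matching the measured axis. Corners of the shaft's right side show at crop (440,160) and (458,262). I'll compare the shaft yaw with projected corners.

Run:
```python
import pickle;from h import *
D=pickle.load(open("d3.pkl","rb"));c=D["wrist"]
for yaw in(-30,-22,-15,-8):
  a=np.radians(yaw);R=np.array([[np.cos(a),-np.sin(a)],[np.sin(a),np.cos(a)]])
  for z,s in((.1,.011),(.132,.011),(.139,.0075)):
    print(yaw,z,[tuple(((proj(c,[*(R@np.array(k)*s+[.5788,.0556]),z])-[100,190])*5).round().astype(int).tolist()) for k in((1,1),(1,-1),(-1,-1),(-1,1))])
```

```text
-30 0.1 [(338, 150), (450, 166), (443, 269), (333, 254)]
-30 0.132 [(271, 205), (396, 222), (389, 336), (266, 320)]
-30 0.139 [(274, 241), (361, 253), (357, 332), (271, 321)]
-22 0.1 [(330, 157), (442, 158), (450, 262), (340, 262)]
-22 0.132 [(262, 213), (387, 214), (398, 329), (275, 328)]
-22 0.139 [(268, 246), (355, 247), (363, 327), (277, 327)]
-15 0.1 [(324, 164), (434, 152), (456, 256), (348, 268)]
-15 0.132 [(256, 220), (379, 207), (404, 322), (284, 335)]
-15 0.139 [(263, 251), (349, 242), (367, 322), (283, 331)]
-8 0.1 [(320, 171), (426, 146), (461, 248), (356, 273)]
-8 0.132 [(251, 229), (369, 201), (410, 314), (293, 340)]
-8 0.139 [(260, 257), (342, 238), (371, 317), (290, 335)]
```

>>> arm_command:
  series: "1 -0.0183 -0.0501 0 0;1 -0.0183 -0.0501 0 0;1 -0.0183 -0.0501 0 0;1 -0.0183 -0.0501 0 0;1 -0.0183 -0.0501 0 0;1 0 0 0 -0.037;1 0 0 0 0;1 0 0 0 0;1 0 0 0 0;1 0 0 0 0"

```text
clock: 11.55
position: [0.5772, 0.0565, 0.2553]
ee_rot: [0.991, -0.131, -0.0, 0.0]
ft_force: [0.2, -0.9, -1.6]
grip_width: 0.226
grasp_force: 60.9
```

Run:
```python
from workcell import manip, viewer
import pickle;from h import *
c=viewer.camera("scene");s=manip.get_obs();print(s["clock"],s["position"],s["ee_rot"],np.degrees(2*np.arctan2(s["ee_rot"][1],s["ee_rot"][0])),s["joint_pos"],s["ft_force"])
cv2.imwrite("pics/s4.png",cv2.resize(c["pixels"][80:260,250:490],None,fx=3.3,fy=3.3,interpolation=2)[:,:,::-1])
for z in(.1,.139,.184):print(z,proj(c,[.5775,.0555,z]))
```

```text
11.6 [0.57716165 0.0565917  0.25527328] [ 9.91443685e-01 -1.30535125e-01 -1.19524771e-05 -8.08580021e-06] -15.001032420538728 [-1.12665915  0.47375202  1.2754793   1.62422763 -0.45977713  1.38971642
 -1.62893293] [ 0.73649074  0.64391106 -2.15860677]
0.1 [359.57212337 184.85176822]
0.139 [360.6128772  170.91096777]
0.184 [361.86061712 154.19760779]
```

View pics/s4.png

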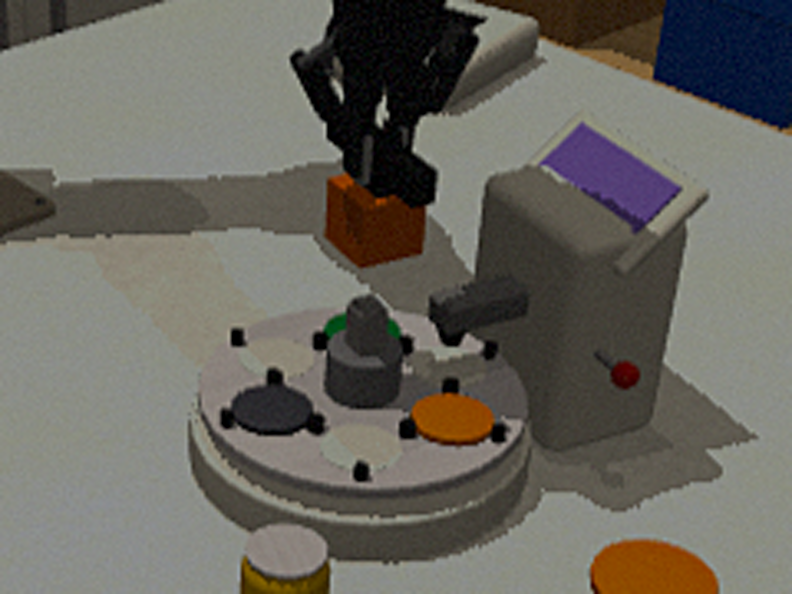

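The scene view shows the hub hanging above the shaft: hub crop x 329–424, shaft top near crop x 367. The hub looks slightly too far right, so I'll quantify that.

Run:
```python
from workcell import manip, viewer
import pickle;from h import *
C=[viewer.camera("scene") for _ in range(4)];c=dict(C[0]);im=np.mean([k["pixels"] for k in C],0);c["pixels"]=im.astype(np.uint8)
for r in(148,152): print("hub",r,im[r,344:384].round().astype(int)[:,0].tolist())
for r in(172,175,178): print("shaft",r,im[r,348:376].round().astype(int)[:,0].tolist())
for r in(190,194): print("boss",r,im[r,344:376].round().astype(int)[:,2].tolist())
a=np.radians(-15);R=np.array([[np.cos(a),-np.sin(a)],[np.sin(a),np.cos(a)]])
sq=lambda ctr,s,z:[proj(c,[*(R@np.array(k)*s+ctr),z]).round(1).tolist() for k in((1,1),(1,-1),(-1,-1),(-1,1))]
ax=np.array([.5775,.0555])
print("hub top/bot",sq(ax,.025,.231),sq(ax,.025,.184));print("shaft",sq(ax,.011,.132),sq(ax,.0075,.139));print("boss",proj(c,[*ax,.1]))
print("per mm x,y", proj(c,[*(ax+[.01,0]),.15])-proj(c,[*ax,.15]),proj(c,[*(ax+[0,.01]),.15])-proj(c,[*ax,.15]))
```

```text
hub 148 [92, 93, 94, 93, 91, 67, 70, 72, 71, 72, 74, 52, 51, 52, 50, 53, 68, 62, 64, 66, 64, 64, 64, 64, 62, 63, 63, 66, 63, 66, 64, 64, 63, 61, 70, 98, 94, 94, 92, 111]
hub 152 [145, 82, 93, 96, 93, 77, 68, 72, 72, 72, 73, 74, 71, 53, 54, 54, 65, 63, 65, 64, 64, 64, 64, 64, 63, 66, 63, 65, 64, 63, 64, 63, 62, 63, 79, 97, 94, 94, 92, 95]
shaft 172 [141, 142, 140, 139, 142, 137, 141, 90, 57, 32, 34, 44, 50, 52, 48, 45, 43, 54, 122, 139, 88, 92, 93, 94, 94, 94, 95, 94]
shaft 175 [132, 137, 143, 94, 73, 57, 29, 42, 43, 36, 60, 67, 41, 50, 49, 46, 42, 37, 37, 82, 161, 148, 147, 141, 136, 136, 131, 132]
shaft 178 [96, 5, 0, 0, 0, 0, 6, 52, 46, 47, 46, 46, 39, 44, 45, 42, 41, 45, 45, 19, 0, 1, 76, 155, 145, 142, 140, 139]
boss 190 [118, 115, 115, 120, 98, 28, 35, 38, 38, 43, 50, 65, 64, 75, 76, 80, 80, 79, 78, 80, 80, 78, 57, 34, 33, 36, 30, 49, 118, 71, 71, 78]
boss 194 [113, 112, 117, 120, 72, 34, 39, 41, 36, 40, 40, 38, 38, 35, 36, 39, 35, 38, 34, 34, 35, 35, 35, 31, 35, 34, 28, 41, 66, 66, 62, 62]
hub top/bot [[378.5, 138.5], [359.0, 142.8], [348.3, 133.5], [367.3, 129.5]] [[376.8, 156.8], [357.7, 161.3], [347.2, 151.6], [365.8, 147.4]]
shaft [[366.8, 174.6], [358.6, 176.6], [354.1, 172.3], [362.2, 170.3]] [[365.0, 171.7], [359.4, 173.1], [356.3, 170.1], [361.8, 168.8]]
boss [359.57212337 184.85176822]
per mm x,y [3.00305442 1.66136565] [ 3.02767308 -1.34832082]
```

>>> arm_command:
  series: "1 -0.0005 0.0032 0.034 0;1 0 0 0.034 0;1 0 0 0.033 0;1 0 0 0 0;1 0 0 0.008 0;1 0 0 0.008 0;1 0 0 0.008 0;1 0 0 0.008 0;1 0 0 0 0;1 0 0 0 0"

```text
clock: 13.05
position: [0.5767, 0.0555, 0.2022]
ee_rot: [0.991, -0.13, 0.0, -0.0]
ft_force: [-1.3, -0.0, -1.4]
grip_width: 0.224
grasp_force: 60.9
```

>>> arm_command:
  series: "1 0 0 0.006 0;1 0 0 0.006 0;1 0 0 0.006 0;1 0 0 0.006 0;1 0 0 0.006 0;1 0 0 0.006 0;1 0 0 0 0;1 0 0 0 0;1 0 0 0 0;1 0 0 0 0"

```text
clock: 14.3
position: [0.5767, 0.0556, 0.1878]
ee_rot: [0.992, -0.13, 0.0, -0.0]
ft_force: [0.2, 0.3, -1.5]
grip_width: 0.226
grasp_force: 60.9
```

>>> arm_command:
  series: "1 0 0 0.008 0;1 0 0 0.008 0;1 0 0 0.008 0;1 0 0 0.006 0;1 0 0 0.004 0;1 0 0 0.003 0;1 0 0 0.003 0;1 0 0 0.002 0;1 0 0 0 0;1 0 0 0 0"

```text
clock: 15.55
position: [0.5768, 0.0556, 0.1713]
ee_rot: [0.992, -0.13, 0.0, -0.0]
ft_force: [-1.8, 0.2, 5.3]
grip_width: 0.222
grasp_force: 61.8
```

>>> arm_command:
  series: "1 0 0 0.001 -0.02;1 0 0 0 -0.025;1 0 0 0 -0.025;1 0 0 0 -0.025;1 0 0 0 -0.025;1 0 0 0 -0.025;1 0 0 0 -0.025;1 0 0 0 -0.025;1 0 0 0 -0.025;1 0 0 0 -0.025"

```text
clock: 16.8
position: [0.577, 0.0553, 0.1712]
ee_rot: [0.968, 0.253, 0.0, -0.0]
ft_force: [-2.5, -0.6, 8.2]
grip_width: 0.223
grasp_force: 62.3
```

>>> arm_command:
  series: "1 0 0 0 -0.025;1 0 0 0 -0.025;1 0 0 0 -0.02;1 0 0 0 -0.018;1 0 0 0 0;1 0 0 0 0;1 0 0 0 0;1 0 0 0 0;1 0 0 0 0;1 0 0 0 0"

```text
clock: 18.05
position: [0.5776, 0.0554, 0.1712]
ee_rot: [0.924, 0.382, 0.001, 0.001]
ft_force: [2.8, -1.8, 6.2]
grip_width: 0.225
grasp_force: 62.0
```

Run:
```python
from workcell import manip, viewer
import pickle;from h import *
s=manip.get_obs();print(s["clock"],s["position"],np.degrees(2*np.arctan2(s["ee_rot"][1],s["ee_rot"][0])),s["joint_pos"],s["ft_force"],s["torque"])
c=viewer.camera("scene")
cv2.imwrite("pics/s5.png",cv2.resize(c["pixels"][80:260,250:490],None,fx=3.3,fy=3.3,interpolation=2)[:,:,::-1])
```

```text
18.05 [0.57760749 0.05536934 0.17118777] 44.90137381092993 [-0.93751138  0.41456084  0.96066323  1.7264517  -0.36344502  1.18950377
 -0.66636051] [ 2.77313384 -1.81494403  6.22070171] [-0.35002055 -0.98754334  0.06286072]
```

View pics/s5.png

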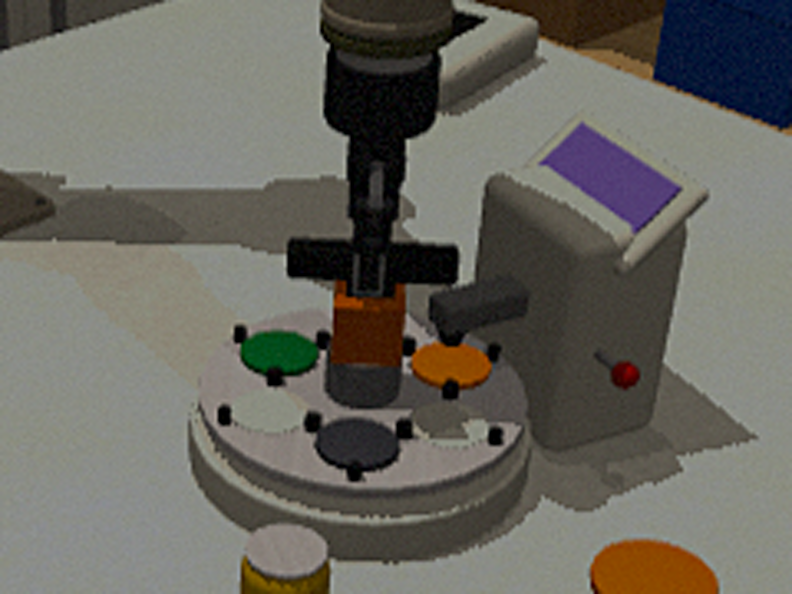

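>>> arm_command:
  series: "1 0 0 -0.001 -0.011;1 0 0 0 -0.011;1 0 0 0 0;1 0 0 0 0;1 0 0 0 0;1 0 0 0 0;1 0 0 0 0;1 0 0 0 0;1 0 0 0 0;1 0 0 0 0"

```text
clock: 19.35
position: [0.5769, 0.0552, 0.1712]
ee_rot: [0.91, 0.414, 0.0, 0.0]
ft_force: [1.5, -1.1, 4.9]
grip_width: 0.224
grasp_force: 62.0
```

```bash
cat > pins.py <<'E'
from workcell import manip, viewer
import pickle;from h import *
def pins(c):
    o=[]
    for a,ce,m in blobs(c,(0,0,0),(180,255,28),5):
        p=plane(c,*ce,.068)[:2]-[.5744,.0573]
        if .03<np.hypot(*p)<.125 and a<40:o.append((a,round(float(np.hypot(*p)),3),round(float(np.degrees(np.arctan2(p[1],p[0]))),1)))
    return sorted(o,key=lambda q:q[2])
def lens(c):
    for nm,lo,hi in (("o",(4,150,60),(20,255,255)),("g",(45,100,30),(80,255,255))):
        for a,ce,m in blobs(c,lo,hi,60):
            p=plane(c,*ce,.068)[:2]-[.5744,.0573]
            if np.hypot(*p)<.11:print(nm,a,p.round(4),np.hypot(*p).round(4),np.degrees(np.arctan2(p[1],p[0])).round(1))
if __name__=="__main__":
    c0=pickle.load(open("d0.pkl","rb"))["scene"];c=viewer.camera("scene")
    for k in(c0,c):print(pins(k));lens(k)
    s=manip.get_obs();print(s["clock"],s["position"],s["torque"],s["ft_force"])
E
python3 pins.py
```

```text
[(np.int32(14), 0.109, -163.8), (np.int32(18), 0.064, -133.8), (np.int32(19), 0.115, -44.0), (np.int32(25), 0.069, -14.2), (np.int32(19), 0.115, 14.4), (np.int32(18), 0.067, 44.9), (np.int32(17), 0.112, 73.4), (np.int32(8), 0.032, 79.3), (np.int32(16), 0.065, 101.8), (np.int32(20), 0.062, 164.9)]
o 297 [0.0775 0.0176] 0.0795 12.8
[(np.int32(15), 0.109, -163.5), (np.int32(6), 0.043, -149.5), (np.int32(24), 0.063, -132.2), (np.int32(19), 0.111, -102.5), (np.int32(23), 0.067, -71.2), (np.int32(27), 0.069, -14.2), (np.int32(20), 0.115, 14.7), (np.int32(24), 0.067, 42.6), (np.int32(17), 0.114, 74.2), (np.int32(12), 0.064, 100.7), (np.int32(27), 0.053, 168.1)]
o 437 [-0.0515  0.0595] 0.0787 130.9
o 258 [0.0247 0.0696] 0.0739 70.4
g 235 [-0.0672 -0.0222] 0.0708 -161.7
19.4 [0.57696358 0.05521548 0.1712147 ] [-0.44298878 -0.66236437  0.03790944] [ 2.31053242 -0.74429715  5.03670355]
```

>>> arm_command:
  series: "0 0 0 0 0;0 0 0 0 0;0 0 0 0 0;0 0 0 0 0;0 0 0 0 0;0 0 0 -0.02 0;0 0 0 -0.06 0;0 0 0 -0.08 0;0 0 0 -0.08 0;0 0 0 -0.08 0"

```text
clock: 20.65
position: [0.5766, 0.0553, 0.3006]
ee_rot: [0.91, 0.414, 0.0, -0.0]
ft_force: [0.8, 0.5, -0.2]
grip_width: 0.997
grasp_force: 0.0
```

>>> arm_command:
  series: "0 -0.05 0 0 0;0 -0.05 0 0 0;0 0 0 0 0;0 0 0 0 0;0 0 0 0 0;0 0 0 0 0;0 0 0 0 0;0 0 0 0 0;0 0 0 0 0;0 0 0 0 0"

```text
clock: 21.9
position: [0.5504, 0.0254, 0.2989]
ee_rot: [0.91, 0.414, 0.0, -0.0]
ft_force: [0.4, -0.1, 0.5]
grip_width: 1.002
grasp_force: 0.0
```

```bash
python3 pins.py
python3 - <<'E'
from workcell import viewer
from h import *
c=viewer.camera("scene")
cv2.imwrite("pics/s6.png",cv2.resize(c["pixels"][80:260,250:490],None,fx=3.3,fy=3.3,interpolation=2)[:,:,::-1])
E
```

```text
[(np.int32(14), 0.109, -163.8), (np.int32(18), 0.064, -133.8), (np.int32(19), 0.115, -44.0), (np.int32(25), 0.069, -14.2), (np.int32(19), 0.115, 14.4), (np.int32(18), 0.067, 44.9), (np.int32(17), 0.112, 73.4), (np.int32(8), 0.032, 79.3), (np.int32(16), 0.065, 101.8), (np.int32(20), 0.062, 164.9)]
o 297 [0.0775 0.0176] 0.0795 12.8
[(np.int32(15), 0.109, -163.5), (np.int32(6), 0.043, -149.5), (np.int32(26), 0.064, -132.6), (np.int32(17), 0.112, -102.2), (np.int32(23), 0.067, -71.2), (np.int32(7), 0.033, -36.4), (np.int32(27), 0.069, -14.2), (np.int32(19), 0.115, 14.4), (np.int32(24), 0.067, 42.6), (np.int32(17), 0.114, 74.2), (np.int32(14), 0.064, 100.8), (np.int32(28), 0.053, 167.6)]
o 410 [-0.0526  0.0606] 0.0802 131.0
o 257 [0.0242 0.0698] 0.0739 70.8
g 234 [-0.0673 -0.0222] 0.0708 -161.7
21.95 [0.55036627 0.02538003 0.29889873] [0.00161329 0.04185963 0.01300967] [ 0.64576041  0.2074236  -0.75638024]
```

View pics/s6.png

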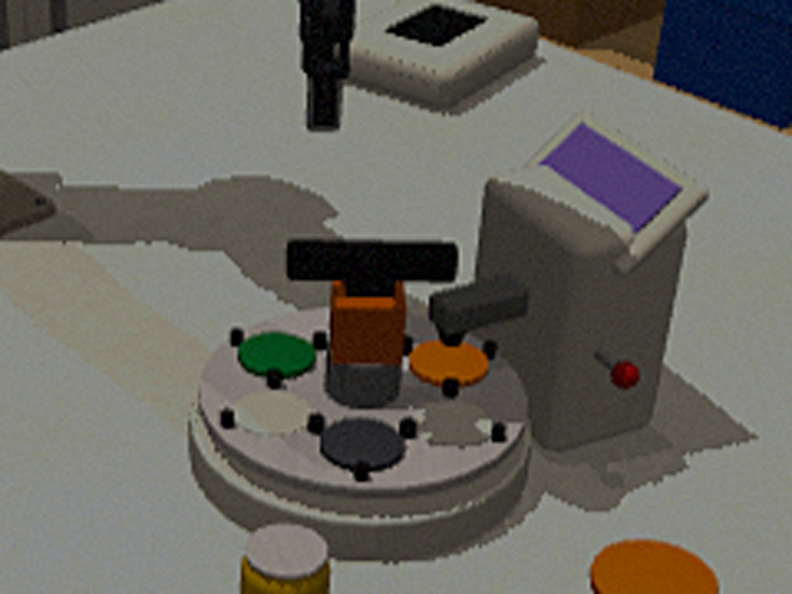

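The final view shows the handle seated upright on the boss (crop 365,330). The amber lens is under the nose (450,362), and the pins are back in the starting detent pattern, such as (361,471). The gripper is clear of everything.

```bash
python3 -c "
from workcell import manip
print(manip.hand_in())"
```

```text
the job is handed in; nothing more can be done
None
```

I handed the job in at about 22 s: the handle is seated on the shaft, the turntable is in the +1.047 detent with the amber lens under the nose, and the gripper is clear; the hand-in returned no verdict.

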